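# Disinfect the shared desk things under the swing lamp

### The job

Disinfect the shared desk things (whichever of stapler, clip tin, box cutter and marker are there): lay them all level inside the white tray, side by side and not stacked, while its lamp is parked (the stapler may stand or lie on its side, the rest may have any broad side up), then swing the lamp over the tray until it seats at its end stop, pull the red knob out to its click and let go, and let the lamp shine on them for at least four seconds. Then push the knob fully home, swing the lamp all the way back to where it was parked, and leave the things lying in the tray. The lamp must never be switched on unless it is seated over the tray, and the other things on the desk are to be left where they are.

Things in the scene. Friction and masses are not known exactly. Their poses are not given: they have to be found in the camera images.
- tray: White open tray on the desk, fixed: outside 190 (x) x 260 (y) x 20 mm high, walls 5 mm, floor 5 mm thick, so 180 x 250 mm inside with a rim 15 mm above the floor. Origin: centre of its underside, on the desk; z up. A lamp post (22 mm diameter, on a 70 x 66 x 12 mm foot) stands beside it at tray x = 60, y = -160 mm.
- lamp_hinge (a point): Point on the vertical hinge axis of the lamp arm (tray x = 60, y = -160 mm), 187 mm above the desk, the height of lamp_pin. Axes as the tray's. The arm carries a flat white lamp 250 x 140 x 22 mm, from 30 to 280 mm along the arm and 15 mm to its right to 125 mm to its left, underside 123 mm, top 148 mm above the desk.
- lamp_arm (a joint): Angle of the lamp arm about its post, rad. 0 = parked, pointing along the tray's +x, beside and behind the tray; 1.571 = seated, pointing along the tray's +y over it (counter-clockwise from above). An over-centre spring holds it at either end: up to about 5 N at the pin before the middle (0.785), then it pulls on to the far end. Friction can stop it only near the middle.
- lamp_pin (a point): Middle of the part to grip on the orange upright grip pin on top of the lamp arm: 18 mm diameter, from 148 to 205 mm above the desk, 90 mm from the hinge axis. The point is 187 mm above the desk and moves with the arm.
- switch_box: Grey switch box, fixed, 92 x 90 mm, about 85 mm high. Origin: centre of its underside; z up; its front looks along its own -x. Its panel leans 25 degrees to the front; the knob axis leaves the panel at (4, 0, 62) mm in the box frame and points along (-0.4226, 0, 0.9063) of the box.
- pull_knob (a joint): Travel of the red knob along its axis, m. 0 = fully home (off), 0.020 = pulled out to its click (on). A spring detent holds it at either end; moving it takes about 7 N at most, and past the middle it snaps on by itself.
- knob_head (a point): Centre of the red knob's round head, on the knob axis; its z axis points outward along the knob axis; moves with the knob. Head 34 mm diameter, from 11 mm below to 9 mm above this point along the axis; the straight part to pinch is from 5 below to 6 above. With the knob home the point is 27 mm out from the panel, a collar (26 mm diameter) rises 6 mm from the panel round the stem.
- stapler: Stapler with black base and blue arm, 145 (its x) x 36 (y) x 59 mm high, 0.21 kg. Origin: centre of its underside. Grip across y on the upper arm, 24 mm wide between 31 and 60 mm above the underside. May be absent.
- marker: White and red marker pen, 128 (its y) x 17 (x) x 19 mm high. Origin: centre of its underside as it first lies. Grip across x. May lie on any side. May be absent.
- cutter: Yellow box cutter, blade in, 142 (its y) x 18 (x) x 16 mm high. Origin: centre of its underside as it first lies. Grip across x. May lie on any side. May be absent.
- clip_tin: Blue closed tin, 92 (its y) x 62 (x) x 27 mm high; the lid does not open. Origin: centre of its underside. Grip across x. May be absent.
- calculator: Desk calculator, 156 x 108 x 28 mm, not to be moved.
- mouse: Black computer mouse, 108 x 60 x 39 mm, not to be moved.
- tape_roll: Roll of brown tape lying flat, 104 mm diameter, 48 mm high, not to be moved.
- label_roll: White roll of labels, 92 mm diameter, 60 mm high, not to be moved.
- pad: Red and black closed ink pad, 75 x 113 x 17 mm, not to be moved.

How it is judged:
By the outcome, as a careful person would: the job done as asked, in the order asked, and still so for the second after the job is handed in, with the robot touching nothing.
Of stapler, marker, cutter, clip_tin only 3 to 4 are there at a start; the rules pass over those that are not, and their reading is None.
At some moment in a run one of stapler, marker, cutter, clip_tin may be knocked a few centimetres aside while the robot is not near it.
Once in a run the grip may slacken for a moment while it holds something.
It also fails if it takes over 210 s, if anything falls off the work surface, if the arm or the gripper's body presses on something with over 40 N, if the wrist force passes 120 N, or if a joint passes its speed limit or range.

### The arm

A 6-joint arm with a two-finger parallel gripper is mounted at the origin on a cart in front of the work surface, level with it; the furniture and walls round the work are solid. World frame = base frame: x ahead of the robot, y to its left, z up, the work surface at z = 0. Lengths are in mm, angles in rad, forces in N, time in s.
With the tool pointing down it reaches from about 400 to 925 mm from the base axis. Payload 12.5 kg.
Tool frame: the origin (TCP) lies midway between the tips of the shut fingers; the grasp point (between the pads) lies 19 mm behind it; z points along the fingers, y is the line along which they close (so a half turn about z gives the same grasp; the last joint's range is limited). The gripper opens to 95 mm and grips with 3 to 60 N. Pads are 20 mm wide; open, the fingers measure 119 mm over their backs; the gripper's body (75 mm by 180 mm) begins 59 mm behind the grasp point.
Start: joints at [1.005, 0.491, 1.559, -0, 1.092, -0.106], TCP at [277.343, 560.114, 214.661] pointing down, gripper open.
Joint ranges: [-3.1, 3.1], [-0.84, 2.19], [0.05, 2.79], [-1.13, 4.28], [0.06, 2.93], [-2.69, 2.69]. Speed limits (rad/s): [2.22, 2.22, 2.79, 3.14, 3.14, 3.14].

### API

Orientations are given as [roll, pitch, yaw] about the fixed x, y, z axes, in that order (R = Rz(yaw) Ry(pitch) Rx(roll)).
In Python, from cell import state, read_camera, camera_info, env gives the robot as it stands.
- The arm moves only by the tool move_arm, never from a script. Its argument "commands" is a list of rows, each a list of 3 entries, a list of its own where there are three numbers: the shift along the world's x, y, z in cm, then the turn, a rotation vector about the world's x, y, z in degrees, then the opening, from 0 (shut) to 1 (fully open). A call has 1 to 10 rows; each row shifts and turns the commanded pose from where the row before left it; what a row does not reach is not made up. A row lasts 1/10 s, in which the tool goes at most 50 mm and 8.59 degrees, less where a joint would pass 70% of its speed; a pose out of reach is approached as far as the arm can. A call with a gripper value outside its range is refused whole. The fingers move at their own pace and stop on an object; the grip force is fixed at half the most. Time passes only in rows, so rows that do not move let the fingers close. It gives the time, the measured TCP pose, the force, the opening and the grip force at its end, in the units of the state.
- state(): the state, without advancing time (a new reading comes with each control period).
- read_camera(name): name is "side" or "top"; returns the picture (480x640x3 uint8, blue, green, red); there is no depth.
- camera_info(name): a dict with "K" (3x3 intrinsics, pixels), "cam_to_world" (4x4, takes a point from camera to world coordinates). Camera axes: x right, y down, z forward; pixel columns grow to the right and rows downward; lengths in mm; the calibration is good to about 2 mm. A picture is of the moment at which its call begins. camera_info takes no time and is no camera call.
- env.job_done(): hands the job in; it is judged then, once.
The state is a dict: "t": time; "joints": joint angles; "qvel": joint speeds; "tau": joint torques, N m; "eef_pos": TCP position; "tcp_rot": TCP orientation; "ft_force": force on the tool from outside, world axes, zero at the start; "moment": the same for the moment, N m; "opening": opening from 0.0 (shut) to 1.0 (fully open); "grip_force": force on a finger pad.
Only numpy, scipy, OpenCV 4.12 (cv2) and the standard library are available. Lean on these libraries where they do the work, as an engineer would, in place of code of your own. Each camera call takes 0.05 s, during which the arm holds its last target. There are 200 camera calls.

## Working session

There is one attempt and no reset: what is moved stays moved. The work goes in short steps, Python scripts to look and compute and a tool call to move; the robot and the scene stay as the last step left them, time stands still between calls to the robot, and variables do not carry over. Pictures are saved under pics/ and viewed, at most 14 in all, crops included, and the job is handed in when it is done.

Besides the shell and the picture viewer there is one more tool, called after "Call:" as name(argument=value, ...) on one line, values as JSON. move_arm: Moves the arm, as the interface text tells. Its arguments: {"type":"object","properties":{"commands":{"type":"array"}},"required":["commands"]}

```bash
ls; mkdir -p pics
python3 - <<'E'
from cell import *
import cv2
s=state();print(s)
for n in("top","side"):
    cv2.imwrite(f"pics/{n}0.png",read_camera(n));c=camera_info(n);print(n,c["K"],c["cam_to_world"])
E
```

```text
pics
{'t': 0.0, 'joints': array([ 1.00539560e+00,  4.91567723e-01,  1.55945225e+00, -5.04188927e-05,
        1.09172400e+00, -1.05614051e-01]), 'qvel': array([ 0.00038542, -0.00013111,  0.00029082, -0.00031884, -0.00071128,
        0.00022097]), 'tau': array([-9.77746276e-04, -6.12634706e+01, -2.58184916e+01,  6.91784034e-02,
        4.81453200e-02, -1.17240029e-04]), 'eef_pos': array([277.2102199 , 559.87786507, 214.05572106]), 'tcp_rot': array([-3.14044303e+00, -7.69031470e-05,  2.68182920e+00]), 'ft_force': array([-0.29446536, -1.47001666,  0.63339379]), 'moment': array([ 0.01702205, -0.04255368,  0.00781773]), 'grip_force': 0.0, 'opening': 1.0003112236080143}
top [[479.07496621   0.         325.10457376]
 [  0.         479.07496621 238.11034524]
 [  0.           0.           1.        ]] [[-5.56053962e-03 -9.84638647e-01  1.74515946e-01  4.17501183e+02]
 [-9.99940490e-01  7.11302097e-03  8.27171763e-03 -3.01449687e+02]
 [-9.38598844e-03 -1.74459566e-01 -9.84619603e-01  1.17787224e+03]
 [ 0.00000000e+00  0.00000000e+00  0.00000000e+00  1.00000000e+00]]
side [[463.14368241   0.         327.71172587]
 [  0.         463.14368241 242.79967753]
 [  0.           0.           1.        ]] [[ 8.75623391e-01 -1.59118974e-01  4.56031610e-01  1.14302396e+02]
 [-4.82957402e-01 -3.00146111e-01  8.22596171e-01 -1.18132324e+03]
 [ 5.98545586e-03 -9.40528290e-01 -3.39662641e-01  5.20812987e+02]
 [ 0.00000000e+00  0.00000000e+00  0.00000000e+00  1.00000000e+00]]
```

View pics/top0.png

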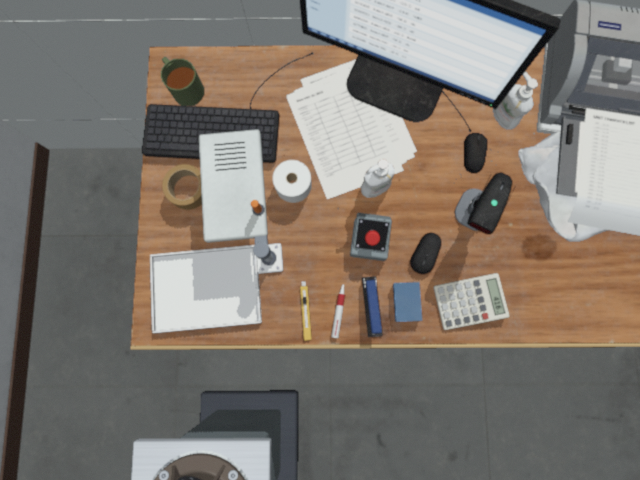

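View pics/side0.png

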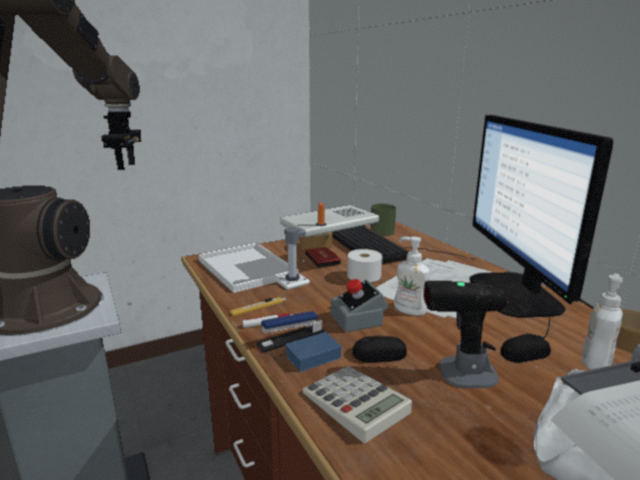

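The top view shows all four things: cutter (306,311), marker (339,312), stapler (372,306) and tin (407,302). The tray is around (205,290), the lamp post at (265,258), its pin at (257,208) and the knob at (372,238). Next I measure them.

```bash
cat > vis.py <<'E'
from cell import *
import cv2, numpy as np
def ray(n,p):
    c=camera_info(n);M=c["cam_to_world"];d=np.linalg.solve(c["K"],[p[0],p[1],1.]);return M[:3,3],M[:3,:3]@d
def px(n,p,z):
    o,d=ray(n,p);return (o+d*(z-o[2])/d[2])
def proj(n,P):
    c=camera_info(n);M=c["cam_to_world"];q=c["K"]@(M[:3,:3].T@(np.array(P,float)-M[:3,3]));return q[:2]/q[2]
def tri(p,q):
    (a,u),(b,v)=ray("top",p),ray("side",q);t=np.linalg.lstsq(np.c_[u,-v],b-a,rcond=None)[0]
    A,B=a+u*t[0],b+v*t[1];return (A+B)/2,np.linalg.norm(A-B)
R={"cutter":((18,100,120),(32,255,255)),"red":((170,130,70),(180,255,255)),"red2":((0,150,70),(5,255,255)),"blue":((100,90,30),(125,255,255)),"orange":((6,190,120),(14,255,255))}
def blobs(img,key,roi,amin=15):
    h=cv2.cvtColor(img,cv2.COLOR_BGR2HSV);m=cv2.inRange(h,*map(np.array,R[key]))
    if key=="red": m|=cv2.inRange(h,*map(np.array,R["red2"]))
    k=np.zeros_like(m);x0,y0,x1,y1=roi;k[y0:y1,x0:x1]=m[y0:y1,x0:x1]
    cs=cv2.findContours(k,cv2.RETR_EXTERNAL,cv2.CHAIN_APPROX_NONE)[0]
    return sorted([c for c in cs if cv2.contourArea(c)>=amin],key=cv2.contourArea,reverse=True)
def rect(c,z,n="top"):
    """min area rect of a contour cast on plane z: centre, (long, short), yaw of long side deg"""
    w=np.array([px(n,p[0],z)[:2] for p in c],np.float32);(c0,(a,b),t)=cv2.minAreaRect(w)
    if a<b:a,b,t=b,a,t+90
    return np.round(c0,1),round(a,1),round(b,1),round((t+90)%180-90,1)
E
python3 - <<'E'
from vis import *
im=cv2.imread("pics/top0.png");si=cv2.imread("pics/side0.png")
for k,z,roi in(("cutter",10,(280,270,430,350)),("red",10,(280,270,360,350)),("blue",25,(280,270,430,350)),("red",85,(350,215,395,260)),("orange",195,(240,190,275,225))):
    for c in blobs(im,k,roi):print(k,rect(c,z),cv2.boundingRect(c))
for k,roi in(("red",(335,270,375,300)),("orange",(310,195,335,232))):
    for c in blobs(si,k,roi):print("side",k,cv2.boundingRect(c),c.reshape(-1,2).mean(0))
v=np.vstack([cv2.resize(im[235:350,135:295],None,fx=4.5,fy=4.5)])
cv2.imwrite("pics/traycrop.png",v)
cv2.imwrite("pics/rightcrop.png",cv2.resize(im[205:345,285:445],None,fx=4,fy=4,interpolation=cv2.INTER_CUBIC))
E
```

```text
cutter (array([ 442.3, -242.8]), 129.7, 19.7, 4.4) (300, 286, 12, 55)
red (array([ 474. , -327.5]), 21.7, 14.7, -12.1) (337, 295, 8, 10)
blue (array([ 466. , -484.5]), 85.2, 57.8, -0.4) (394, 284, 25, 37)
blue (array([ 457.1, -404.5]), 127.5, 24.8, 5.6) (366, 279, 15, 55)
red (array([ 611.9, -400.9]), 35.4, 32.4, -1.2) (365, 230, 15, 16)
side red (346, 280, 17, 13) [353.80487805 285.58536585]
```

View pics/traycrop.png

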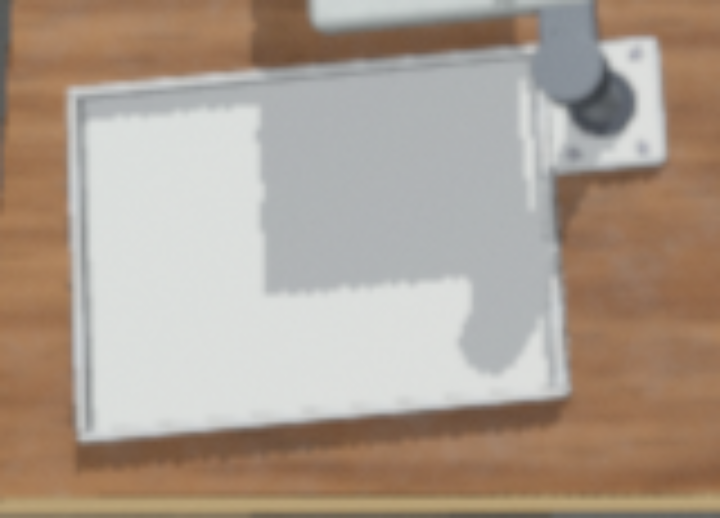

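View pics/rightcrop.png

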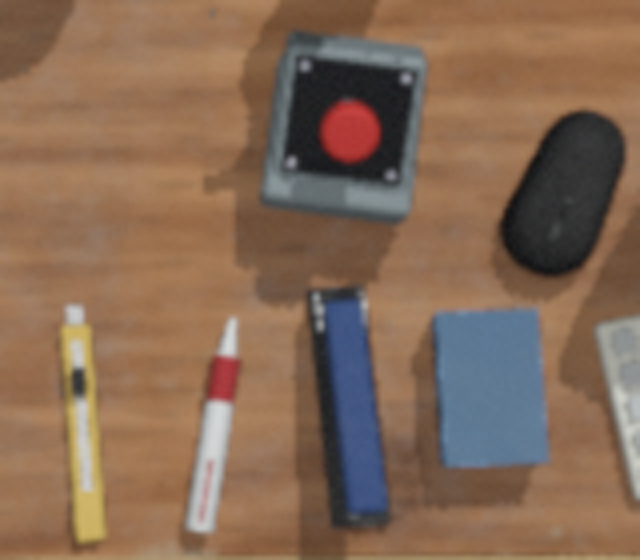

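The crops show the tray's outer rim corners (crop px: left-front (76,442), left-back (68,88), right-front (570,396)), the switch box turned about -8°, and the pen from tip (235,318) to tail (200,532).

Run:
```python
from vis import *
T=lambda x,y:px("top",(135+x/4.5,235+y/4.5),20)[:2]
fl,bl,fr=T(76,442),T(68,88),T(570,396)
print("tray corners",fl,bl,fr,np.linalg.norm(bl-fl),np.linalg.norm(fl-fr))
d=fl-fr;yaw=np.arctan2(-d[0],d[1]);e=bl-fl;yaw2=np.arctan2(e[1],e[0])
c=(bl+fr)/2;y=(260*yaw+190*yaw2)/450
print("yaw",np.degrees([yaw,yaw2,y]),"centre",c)
Rz=np.array([[np.cos(y),-np.sin(y)],[np.sin(y),np.cos(y)]])
h=c+Rz@[60,-160];pin=h+Rz@[90,0];print("hinge",h,"pin",pin,"pin seated",h+Rz@[0,90])
print("pin top px pred",proj("top",[*pin,205]),proj("side",[*pin,187]))
im=cv2.imread("pics/top0.png");si=cv2.imread("pics/side0.png")
print(im[208,257],si[213,322])
R["orange"]=((5,120,80),(20,255,255))
for i,n,roi in((im,"top",(240,190,275,225)),(si,"side",(310,195,335,232))):
    for q in blobs(i,"orange",roi):print(n,cv2.boundingRect(q))
P=lambda x,y,z:px("top",(285+x/4,205+y/4),z)[:2]
a,b=P(235,318,10),P(200,532,10);print("pen",a,b,(a+b)/2,np.linalg.norm(a-b),np.degrees(np.arctan2(*(a-b)[::-1])))
print("knob",tri((372.5,237.5),(354.5,286.5)),px("top",(372.5,237.5),90))
a,b=P(262,202,40),P(408,222,40);print("box yaw",np.degrees(np.arctan2(-(a-b)[0],(a-b)[1])))
a,b=P(290,33,75),P(427,48,75);print("box yaw",np.degrees(np.arctan2(-(a-b)[0],(a-b)[1])),a,b)
bl=blobs(im,"blue",(385,270,430,350))[0];print("tin z27",rect(bl,27))
```

```text
tray corners [395.89505035 121.67016089] [584.93087328 136.94598261] [ 418.39078178 -139.41479778] 189.65203156711135 262.0523107640334
yaw [4.92458468 4.61998361 4.79597534] centre [501.66082753  -1.23440758]
hinge [ 574.82800694 -155.65773437] pin [ 664.51289306 -148.13302825] pin seated [567.30330081 -65.97284826]
pin top px pred [255.53431365 203.50444901] [320.38512419 210.87445832]
[ 31  60 108] [ 40  79 146]
top (251, 201, 10, 12)
side (318, 203, 6, 22)
pen [ 509.53800008 -336.36986695] [ 382.16129092 -313.91447374] [ 445.8496455  -325.14217035] 129.34090891612348 -9.998011850782603
knob (array([ 612.71148271, -402.45388526,   85.8152933 ]), np.float64(2.228804164396811)) [ 610.95724601 -401.54784444   90.        ]
box yaw -8.276150332730168
box yaw -6.856940684703594 [ 671.96270987 -368.91230422] [ 662.29544424 -449.30480835]
tin z27 (array([ 466. , -484.2]), 85.0, 57.7, -0.4)
```

Call:
move_arm(commands=[[[1.9, -4.7, 0], [0, 0, 2.6], 0.8], [[1.9, -4.7, 0], [0, 0, 2.6], 0.8], [[1.9, -4.7, 0], [0, 0, 2.6], 0.8], [[1.9, -4.7, 0], [0, 0, 2.6], 0.8], [[1.9, -4.7, 0], [0, 0, 2.6], 0.8], [[1.9, -4.7, 0], [0, 0, 2.6], 0.8], [[1.9, -4.7, 0], [0, 0, 2.6], 0.8], [[1.9, -4.7, 0], [0, 0, 2.6], 0.8], [[1.9, -4.7, 0], [0, 0, 2.6], 0.8], [[1.9, -4.7, 0], [0, 0, 2.6], 0.8]])

```text
t: 1.1
eef_pos: [465.0, 94.6, 214.7]
tcp_rot: [3.141, 0.0, 3.138]
ft_force: [0.4, 1.1, 1.0]
opening: 0.8
grip_force: 0.0
```

Call:
move_arm(commands=[[[0, -4.7, 0], [0, 0, 0], 0.8], [[0, -4.7, 0], [0, 0, 0], 0.8], [[0, -4.7, 0], [0, 0, 0], 0.8], [[0, -4.7, 0], [0, 0, 0], 0.8], [[0, -4.7, 0], [0, 0, 0], 0.8], [[0, -4.7, 0], [0, 0, 0], 0.8], [[0, -4.7, 0], [0, 0, 0], 0.8], [[0, -4.7, 0], [0, 0, 0], 0.8], [[0, -4.7, 0], [0, 0, 0], 0.8], [[0, 0, 0], [0, 0, 0], 0.8]])

```text
t: 2.1
eef_pos: [464.3, -331.1, 213.9]
tcp_rot: [-3.141, -0.0, 3.132]
ft_force: [0.7, 0.7, 0.1]
opening: 0.801
grip_force: 0.0
```

```bash
cat >> vis.py <<'E'
def say():
    s=state();y=np.degrees(s["tcp_rot"]);print("t %.1f pos"%s["t"],s["eef_pos"].round(1),"rpy",y.round(1),"close dir",round((y[2]-90+180)%180,1),"j6 %.2f"%s["joints"][5],"F",s["ft_force"].round(1),"open %.2f grip %.1f"%(s["opening"],s["grip_force"]))
def look(name,save=True):
    i=read_camera(name)
    if save: cv2.imwrite(f"pics/{name}_{int(state()['t']*100)}.png",i)
    return i
def items(roi=(120,235,445,350)):
    i=look("top")
    for k,z in(("cutter",10),("red",10),("blue",27),("blue",59)):
        for c in blobs(i,k,roi,30):print(k,z,*rect(c,z),cv2.boundingRect(c))
E
python3 -c "
from vis import *
say();items()"
```

```text
t 2.1 pos [ 464.3 -331.1  213.9] rpy [-180.    -0.   179.4] close dir 89.4 j6 -2.30 F [0.7 0.7 0.1] open 0.80 grip 0.0
red 10 [ 618.9 -407.6] 34.8 25.1 89.6 (365, 235, 15, 11)
blue 27 [ 465.8 -487. ] 89.1 50.0 -5.4 (396, 284, 23, 37)
blue 59 [ 464.5 -481.8] 86.6 48.6 -5.4 (396, 284, 23, 37)
```

Call:
move_arm(commands=[[[0, -4.5, 0], [0, 0, 0], 0.8], [[0.2, -4.5, 0], [0, 0, 0], 0.8], [[0, -4.3, 0], [0, 0, 0], 0.8], [[0, -2, -2], [0, 0, 0], 0.8], [[0, 0, -4], [0, 0, 0], 0.8], [[0, 0, -4], [0, 0, 0], 0.8], [[0, 0, -4], [0, 0, 0], 0.8], [[0, 0, -2], [0, 0, 0], 0.8], [[0, 0, 0], [0, 0, 0], 0.8]])

```text
t: 3.05
eef_pos: [466.2, -477.0, 51.6]
tcp_rot: [3.137, -0.004, 3.137]
ft_force: [0.1, -1.4, 0.6]
opening: 0.8
grip_force: 0.0
```

```bash
python3 -c "
from vis import *
say();look('side');items()"; ls -t pics|head -3
```

```text
t 3.0 pos [ 466.2 -477.    51.6] rpy [179.7  -0.2 179.7] close dir 89.7 j6 -2.46 F [ 0.1 -1.4  0.6] open 0.80 grip 0.0
cutter 10 [ 442.4 -242.7] 129.8 20.0 4.1 (300, 286, 12, 55)
red 10 [ 618.9 -407.6] 34.8 25.1 89.6 (365, 235, 15, 11)
red 10 [ 474.  -327.5] 22.7 14.7 -11.9 (337, 295, 8, 10)
blue 27 [ 498.3 -394.7] 48.7 17.8 -16.2 (366, 279, 9, 21)
blue 59 [ 496.  -392.1] 47.3 17.3 -16.2 (366, 279, 9, 21)
top_315.png
side_310.png
top_215.png
```

Call:
move_arm(commands=[[[0, -0.7, 0], [0, 0, 0], 0.8], [[0, 0, -2], [0, 0, 0], 0.8], [[0, 0, -1.6], [0, 0, 0], 0.8], [[0, 0, -1], [0, 0, 0], 0.8], [[0, 0, 0], [0, 0, 0], 0.8], [[0, 0, 0], [0, 0, 0], 0.4], [[0, 0, 0], [0, 0, 0], 0.4], [[0, 0, 0], [0, 0, 0], 0.4], [[0, 0, 0], [0, 0, 0], 0.4]])

```text
t: 4.05
eef_pos: [467.0, -486.7, 9.4]
tcp_rot: [-3.141, 0.001, 3.136]
ft_force: [-0.0, -0.3, 3.1]
opening: 0.643
grip_force: 29.9
```

Call:
move_arm(commands=[[[0, 0, 3], [0, 0, 0], 0.4], [[0, 0, 4], [0, 0, 0], 0.4], [[0, 0, 4], [0, 0, 0], 0.4], [[0, 4, 0], [0, 0, 0], 0.4], [[0.2, 4.5, 0], [0, 0, 0], 0.4], [[0.4, 4.5, 0], [0, 0, 0.8], 0.4], [[0.4, 4.5, 0], [0, 0, 0.8], 0.4], [[0.4, 4.5, 0], [0, 0, 0.8], 0.4], [[0.4, 4.5, 0], [0, 0, 0.8], 0.4], [[0.4, 4.5, 0], [0, 0, 0.8], 0.4]])

```text
t: 5.05
eef_pos: [488.6, -174.7, 118.9]
tcp_rot: [-3.142, 0.0, -3.077]
ft_force: [0.7, 0.8, -1.2]
opening: 0.643
grip_force: 29.9
```

Call:
move_arm(commands=[[[0.3, 4.5, 0], [0, 0, 0.6], 0.4], [[0.3, 4.5, 0], [0, 0, 0.6], 0.4], [[0, 4.5, 0], [0, 0, 0], 0.4], [[0, 4.5, 0], [0, 0, 0], 0.4], [[0, 4, 0], [0, 0, 0], 0.4], [[0, 2, 0], [0, 0, 0], 0.4], [[0, 1, 0], [0, 0, 0], 0.4], [[0, 0, 0], [0, 0, 0], 0.4], [[0, 0, 0], [0, 0, 0], 0.4]])

```text
t: 5.95
eef_pos: [494.8, 72.9, 118.7]
tcp_rot: [-3.142, 0.0, -3.057]
ft_force: [-0.4, 0.2, -1.2]
opening: 0.649
grip_force: 29.9
```

```bash
python3 -c "
from vis import *
say();items()"
```

```text
t 6.0 pos [494.8  72.9 118.7] rpy [-180.     0.  -175.2] close dir 94.8 j6 -1.64 F [-0.4  0.2 -1.2] open 0.65 grip 29.9
cutter 10 [ 442.4 -242.7] 129.9 19.7 4.3 (300, 286, 12, 55)
red 10 [ 618.9 -407.6] 34.8 25.1 89.6 (365, 235, 15, 11)
red 10 [ 474.  -327.5] 22.7 14.7 -11.9 (337, 295, 8, 10)
blue 27 [ 456.5 -404.4] 126.1 24.8 5.6 (366, 280, 16, 54)
blue 27 [464.6 104.7] 69.3 19.8 -85.2 (145, 300, 30, 10)
blue 59 [ 455.4 -401.5] 122.6 24.1 5.6 (366, 280, 16, 54)
blue 59 [463.3  93.4] 67.4 19.3 -85.2 (145, 300, 30, 10)
```

Call:
move_arm(commands=[[[0, 0, -3], [0, 0, 0], 0.4], [[0, 0, -3], [0, 0, 0], 0.4], [[0, 0, -2.5], [0, 0, 0], 0.4], [[0, 0, -1.2], [0, 0, 0], 0.4], [[0, 0, -0.4], [0, 0, 0], 0.4], [[0, 0, -0.3], [0, 0, 0], 0.4], [[0, 0, 0], [0, 0, 0], 0.4], [[0, 0, 0], [0, 0, 0], 0.4]])

```text
t: 6.8
eef_pos: [495.2, 73.5, 15.4]
tcp_rot: [3.142, 0.001, -3.057]
ft_force: [1.1, -0.1, -0.5]
opening: 0.645
grip_force: 29.9
```

Call:
move_arm(commands=[[[0, 0, -0.1], [0, 0, 0], 0.4], [[0, 0, 0], [0, 0, 0], 0.72], [[0, 0, 0], [0, 0, 0], 0.72], [[0, 0, 0], [0, 0, 0], 0.72], [[0, 0, 2], [0, 0, 0], 0.72], [[0, 0, 4.5], [0, 0, 0], 0.5], [[0, 0, 4.5], [0, 0, 0], 0.5], [[-0.3, -3.5, 0], [0, 0, 0], 0.5], [[-0.4, -4.5, 0], [0, 0, 0], 0.5], [[-0.4, -4.5, 0], [0, 0, 0], 0.5]])

```text
t: 7.8
eef_pos: [483.5, -52.5, 124.2]
tcp_rot: [-3.141, 0.001, -3.055]
ft_force: [1.5, -0.0, -0.5]
opening: 0.501
grip_force: 0.0
```

Call:
move_arm(commands=[[[-0.4, -4.5, 0], [0, 0, 0.8], 0.5], [[-0.4, -4.5, 0], [0, 0, 0], 0.5], [[-0.4, -4.5, 0], [0, 0, 0], 0.5], [[-0.4, -4.5, 0], [0, 0, 0], 0.5], [[-0.4, -4.5, 0], [0, 0, 0], 0.5], [[-0.4, -4.5, 0], [0, 0, 0], 0.5], [[-0.4, -4.5, 0], [0, 0, 0], 0.5], [[0, -2.5, 0], [0, 0, 0], 0.5], [[0, -1, 0], [0, 0, 0], 0.5], [[0, 0, 0], [0, 0, 0], 0.5]])

```text
t: 8.8
eef_pos: [455.4, -401.9, 123.3]
tcp_rot: [3.141, -0.0, -3.044]
ft_force: [0.3, 0.8, -0.2]
opening: 0.501
grip_force: 0.0
```

```bash
python3 -c "
from vis import *
say();items()
i=look('side');cv2.imwrite('pics/s1.png',cv2.resize(i[180:400,180:400],None,fx=2.7,fy=2.7))"
```

```text
t 8.8 pos [ 455.4 -401.9  123.3] rpy [ 180.    -0.  -174.4] close dir 95.6 j6 -2.50 F [ 0.3  0.8 -0.2] open 0.50 grip 0.0
cutter 10 [ 458.  -241.6] 98.7 19.7 4.5 (300, 286, 11, 42)
red 10 [ 618.9 -407.6] 34.8 25.1 89.6 (365, 235, 15, 11)
blue 27 [495.8  73. ] 85.1 61.3 6.7 (160, 273, 28, 37)
blue 59 [493.6  62.6] 82.8 59.6 6.7 (160, 273, 28, 37)
```

View pics/s1.png

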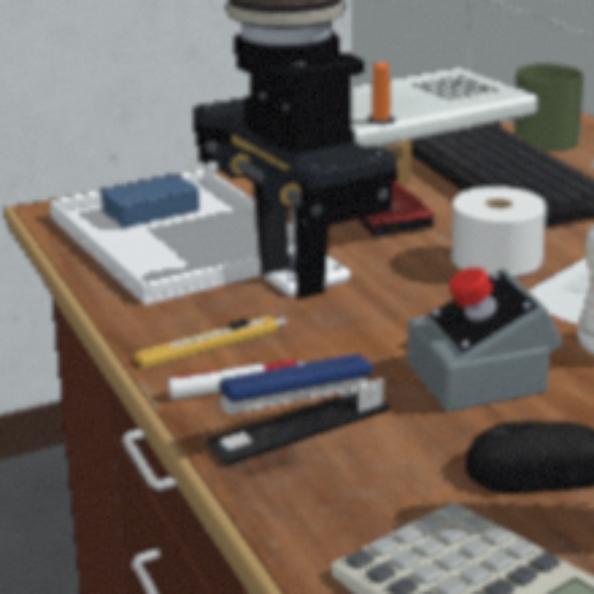

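The tin lies flat in the tray. The gripper stands over the stapler's blue arm (crop px (300,375)).

Call:
move_arm(commands=[[[0, 0, -3], [0, 0, 0], 0.5], [[0, 0, -3], [0, 0, 0], 0.5], [[0, 0, -2], [0, 0, 0], 0.5], [[0, 0, -0.9], [0, 0, 0], 0.5], [[0, 0, 0], [0, 0, 0], 0.5], [[0, 0, 0], [0, 0, 0], 0.1], [[0, 0, 0], [0, 0, 0], 0.1], [[0, 0, 0], [0, 0, 0], 0.1], [[0, 0, 0], [0, 0, 0], 0.1], [[0, 0, 0], [0, 0, 0], 0.1]])

```text
t: 9.9
eef_pos: [456.0, -401.9, 35.4]
tcp_rot: [-3.14, 0.001, -3.043]
ft_force: [-1.0, -1.5, 6.4]
opening: 0.256
grip_force: 29.9
```

Call:
move_arm(commands=[[[0, 0, 3], [0, 0, 0], 0.1], [[0, 0, 3.5], [0, 0, 0], 0.1], [[0, 0, 3], [0, 0, 0], 0.1], [[0.4, 3.9, 0], [0, 0, 0], 0.1], [[0.4, 4, 0], [0, 0, -0.8], 0.1], [[0.4, 4, 0], [0, 0, 0], 0.1], [[0.4, 4, 0], [0, 0, 0], 0.1], [[0.4, 4, 0], [0, 0, 0], 0.1], [[0.4, 4, 0], [0, 0, 0], 0.1], [[0.4, 4, 0], [0, 0, 0], 0.1]])

```text
t: 10.9
eef_pos: [483.4, -120.8, 129.6]
tcp_rot: [3.141, -0.0, -3.057]
ft_force: [0.3, -0.2, -1.5]
opening: 0.25
grip_force: 29.9
```

Call:
move_arm(commands=[[[0.4, 4, 0], [0, 0, 0], 0.1], [[0.4, 4, 0], [0, 0, 0], 0.1], [[0.4, 3, 0], [0, 0, 0], 0.1], [[0.4, 2, 0], [0, 0, 0], 0.1], [[0, 1, 0], [0, 0, 0], 0.1], [[0, 0, 0], [0, 0, 0], 0.1], [[0, 0, 0], [0, 0, 0], 0.1]])

```text
t: 11.6
eef_pos: [499.5, 17.0, 129.6]
tcp_rot: [3.142, -0.0, -3.057]
ft_force: [0.2, -0.3, -1.6]
opening: 0.252
grip_force: 29.9
```

```bash
python3 -c "
from vis import *
say();items()
i=look('side');cv2.imwrite('pics/s2.png',cv2.resize(i[150:350,170:370],None,fx=2.5,fy=2.5))"
```

```text
t 11.6 pos [499.5  17.  129.6] rpy [ 180.    -0.  -175.1] close dir 94.9 j6 -1.75 F [ 0.2 -0.3 -1.6] open 0.25 grip 29.9
cutter 10 [ 442.4 -242.8] 129.8 19.7 4.3 (300, 286, 12, 55)
red 10 [ 618.9 -407.6] 34.8 25.1 89.6 (365, 235, 15, 11)
red 10 [ 473.4 -326.9] 21.7 14.5 -0.7 (337, 295, 7, 10)
blue 27 [458.3  57.9] 38.3 35.5 89.7 (171, 299, 17, 16)
blue 59 [457.2  47.9] 37.2 34.5 89.7 (171, 299, 17, 16)
```

View pics/s2.png

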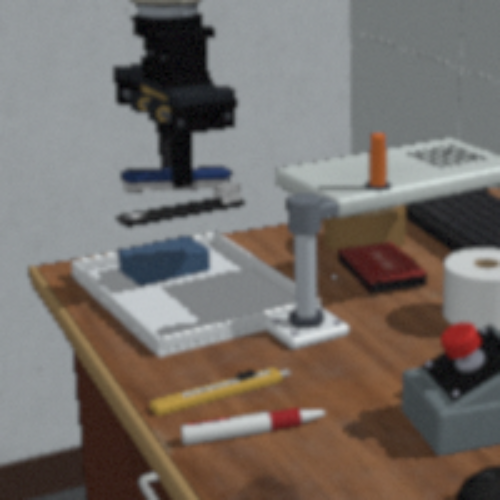

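The stapler hangs level in the grip at crop px (180,190), over the tray. I lower it now.

Call:
move_arm(commands=[[[0, 0, -3], [0, 0, 0], 0.1], [[0, 0, -3], [0, 0, 0], 0.1], [[0, 0, -1.7], [0, 0, 0], 0.1], [[0, 0, -0.7], [0, 0, 0], 0.1], [[0, 0, -0.4], [0, 0, 0], 0.1], [[0, 0, 0], [0, 0, 0], 0.1], [[0, 0, 0], [0, 0, 0], 0.1]])

```text
t: 12.4
eef_pos: [500.1, 17.4, 42.4]
tcp_rot: [-3.141, 0.001, -3.057]
ft_force: [-0.1, -1.2, -1.2]
opening: 0.254
grip_force: 29.9
```

Call:
move_arm(commands=[[[0, 0, -0.15], [0, 0, 0], 0.1], [[0, 0, -0.1], [0, 0, 0], 0.1], [[0, 0, 0], [0, 0, 0], 0.1]])

```text
t: 12.7
eef_pos: [500.2, 17.3, 40.2]
tcp_rot: [-3.141, 0.002, -3.057]
ft_force: [-2.5, -3.3, 8.8]
opening: 0.253
grip_force: 30.0
```

Call:
move_arm(commands=[[[0, 0, 0], [0, 0, 0], 0.5], [[0, 0, 0], [0, 0, 0], 0.5], [[0, 0, 0], [0, 0, 0], 0.5], [[0, 0, 3], [0, 0, 0], 0.5], [[0, 0, 4], [0, 0, 0], 0.5], [[0, 0, 2], [0, 0, 0], 0.4], [[-0.6, -3.8, 0], [0, 0, -2], 0.4], [[-0.6, -3.8, 0], [0, 0, -2], 0.4], [[-0.6, -3.8, 0], [0, 0, -2], 0.4], [[-0.6, -3.8, 0], [0, 0, -2], 0.4]])

```text
t: 13.7
eef_pos: [475.4, -135.7, 129.3]
tcp_rot: [3.142, 0.0, 3.086]
ft_force: [0.8, 0.1, 0.3]
opening: 0.398
grip_force: 0.0
```

Call:
move_arm(commands=[[[-0.6, -3.8, 0], [0, 0, -2], 0.4], [[-0.6, -3.8, 0], [0, 0, -2], 0.4], [[-0.6, -3.8, 0], [0, 0, -2], 0.4], [[-0.6, -3.8, 0], [0, 0, -1], 0.4], [[-0.6, -2.5, 0], [0, 0, 0], 0.4], [[0, -1.2, 0], [0, 0, 0], 0.4], [[0, 0, 0], [0, 0, 0], 0.4]])

```text
t: 14.4
eef_pos: [445.7, -324.3, 128.9]
tcp_rot: [3.141, 0.0, 2.963]
ft_force: [0.0, 0.1, 0.3]
opening: 0.401
grip_force: 0.0
```

```bash
python3 -c "
from vis import *
say();items()
i=look('top')
cv2.imwrite('pics/t3.png',cv2.resize(i[230:350,135:375],None,fx=3.3,fy=3.3))"
```

```text
t 14.4 pos [ 445.7 -324.3  128.9] rpy [180.    0.  169.8] close dir 79.8 j6 -2.14 F [0.  0.1 0.3] open 0.40 grip 0.0
red 10 [ 618.9 -407.6] 34.8 25.1 89.6 (365, 235, 15, 11)
blue 27 [498.3  56.2] 127.4 95.5 5.7 (160, 262, 41, 54)
blue 59 [496.   46.3] 123.8 92.8 5.7 (160, 262, 41, 54)
```

View pics/t3.png

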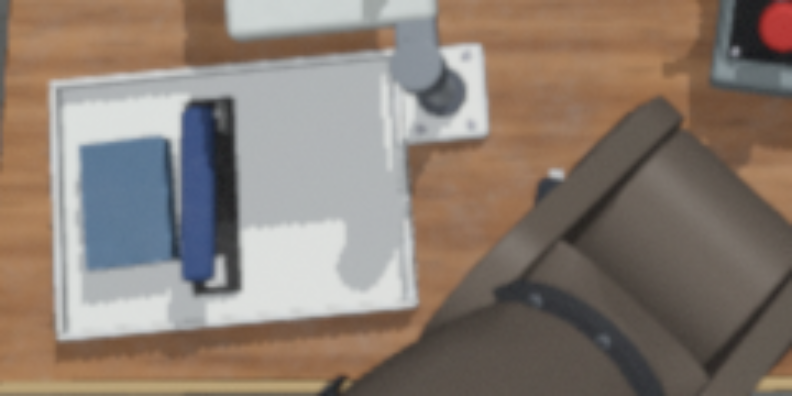

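Tin and stapler lie side by side in the tray (px (125,200) and (205,195)). Now the marker.

Call:
move_arm(commands=[[[0, 0, -3], [0, 0, 0], 0.4], [[0, 0, -4], [0, 0, 0], 0.4], [[0, 0, -3], [0, 0, 0], 0.4], [[0, 0, -1.5], [0, 0, 0], 0.4], [[0, 0, -0.9], [0, 0, 0], 0.4], [[0, 0, 0], [0, 0, 0], 0.4], [[0, 0, 0], [0, 0, 0], 0.05], [[0, 0, 0], [0, 0, 0], 0.05], [[0, 0, 0], [0, 0, 0], 0.05], [[0, 0, 0], [0, 0, 0], 0.05]])

```text
t: 15.5
eef_pos: [446.0, -323.6, 5.9]
tcp_rot: [-3.141, 0.001, 2.964]
ft_force: [0.7, 1.1, 6.1]
opening: 0.175
grip_force: 30.0
```

Call:
move_arm(commands=[[[0, 0, 3], [0, 0, 0], 0.05], [[0, 0, 4], [0, 0, 0], 0.05], [[0, 0, 3], [0, 0, 0], 0.05], [[0.8, 3.8, 0], [0, 0, 2], 0.05], [[0.8, 3.8, 0], [0, 0, 2], 0.05], [[0.8, 3.8, 0], [0, 0, 2], 0.05], [[0.8, 3.8, 0], [0, 0, 2], 0.05], [[0.8, 3.8, 0], [0, 0, 2], 0.05], [[0.8, 3.8, 0], [0, 0, 2], 0.05], [[0.8, 3.8, 0], [0, 0, 2], 0.05]])

```text
t: 16.5
eef_pos: [501.9, -56.0, 105.5]
tcp_rot: [-3.141, 0.001, -3.073]
ft_force: [0.0, 0.1, -0.4]
opening: 0.172
grip_force: 30.0
```

Call:
move_arm(commands=[[[0.3, 1.4, 0], [0, 0, 1], 0.05], [[0, 0.6, 0], [0, 0, 0], 0.05], [[0, 0, -3], [0, 0, 0], 0.05], [[0, 0, -3], [0, 0, 0], 0.05], [[0, 0, -1], [0, 0, 0], 0.05], [[0, 0, 0], [0, 0, 0], 0.05], [[0, 0, 0], [0, 0, 0], 0.05]])

```text
t: 17.2
eef_pos: [505.1, -38.1, 35.9]
tcp_rot: [-3.141, 0.001, -3.058]
ft_force: [-0.0, 0.9, -0.2]
opening: 0.174
grip_force: 30.0
```

```bash
python3 -c "
from vis import *
say();items()"
```

```text
t 17.2 pos [505.1 -38.1  35.9] rpy [-180.     0.  -175.2] close dir 94.8 j6 -1.86 F [-0.   0.9 -0.2] open 0.17 grip 30.0
cutter 10 [ 442.4 -242.8] 129.8 19.6 4.3 (300, 286, 12, 55)
red 10 [ 618.9 -407.6] 34.8 25.1 89.6 (365, 235, 15, 11)
```

Down to about z = 11, then release.

Call:
move_arm(commands=[[[0, 0, -1.5], [0, 0, 0], 0.05], [[0, 0, -0.7], [0, 0, 0], 0.05], [[0, 0, -0.2], [0, 0, 0], 0.05], [[0, 0, -0.1], [0, 0, 0], 0.05], [[0, 0, 0], [0, 0, 0], 0.05]])

```text
t: 17.75
eef_pos: [504.8, -37.5, 10.9]
tcp_rot: [-3.141, 0.0, -3.057]
ft_force: [-1.3, -0.7, 4.3]
opening: 0.176
grip_force: 30.0
```

Call:
move_arm(commands=[[[0, 0, 0], [0, 0, 0], 0.3], [[0, 0, 0], [0, 0, 0], 0.3], [[0, 0, 1], [0, 0, 0], 0.3], [[0, 0, 4], [0, 0, 0], 0.3], [[0, 0, 4], [0, 0, 0], 0.4], [[-1.1, -3.7, 0], [0, 0, 0], 0.4], [[-1.2, -3.9, 0], [0, 0, -0.5], 0.4], [[-1.2, -3.9, 0], [0, 0, 0], 0.4], [[-1.2, -3.9, 0], [0, 0, 0], 0.4], [[-1.2, -3.9, 0], [0, 0, 0], 0.4]])

```text
t: 18.75
eef_pos: [445.1, -231.9, 101.0]
tcp_rot: [-3.141, 0.001, -3.065]
ft_force: [0.1, 0.0, -0.1]
opening: 0.399
grip_force: 0.0
```

Call:
move_arm(commands=[[[-0.3, -1.2, 0], [0, 0, 0], 0.4], [[0, 0, 0], [0, 0, 0], 0.4], [[0, 0, 0], [0, 0, 0], 0.4]])

```text
t: 19.05
eef_pos: [442.8, -241.7, 100.4]
tcp_rot: [3.141, -0.0, -3.066]
ft_force: [0.0, 0.1, 0.2]
opening: 0.404
grip_force: 0.0
```

```bash
python3 -c "
from vis import *
say();items((120,235,360,350))
i=look('side');cv2.imwrite('pics/s4.png',cv2.resize(i[180:400,180:400],None,fx=2.4,fy=2.4))"
```

```text
t 19.1 pos [ 442.8 -241.7  100.4] rpy [ 180.    -0.  -175.7] close dir 94.3 j6 -2.28 F [0.  0.1 0.2] open 0.40 grip 0.0
red 10 [533.5 -33.9] 22.5 9.8 1.8 (218, 271, 5, 10)
blue 27 [499.4  56.5] 125.3 95.4 5.5 (160, 262, 41, 53)
blue 59 [497.1  46.5] 121.8 92.8 5.5 (160, 262, 41, 53)
```

View pics/s4.png

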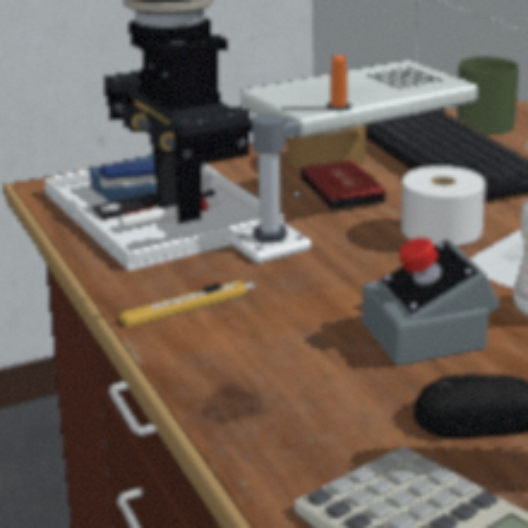

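The marker is in the tray and the cutter lies undisturbed (crop px (185,303)). Now I grip the cutter.

Call:
move_arm(commands=[[[0, 0, -3], [0, 0, 0], 0.4], [[0, 0, -3.5], [0, 0, 0], 0.4], [[0, 0, -2], [0, 0, 0], 0.4], [[0, 0, -1.1], [0, 0, 0], 0.4], [[0, 0, 0], [0, 0, 0], 0.4], [[0, 0, 0], [0, 0, 0], 0.05], [[0, 0, 0], [0, 0, 0], 0.05], [[0, 0, 0], [0, 0, 0], 0.05], [[0, 0, 0], [0, 0, 0], 0.05]])

```text
t: 20.05
eef_pos: [443.1, -242.6, 5.0]
tcp_rot: [-3.141, 0.001, -3.066]
ft_force: [0.3, 1.7, 6.8]
opening: 0.183
grip_force: 30.0
```

Call:
move_arm(commands=[[[0, 0, 3], [0, 0, 0], 0.05], [[0, 0, 4], [0, 0, 0], 0.05], [[0, 0, 2], [0, 0, 0], 0.05], [[1.2, 3.5, 0], [0, 0, 0.5], 0.05], [[1.3, 3.7, 0], [0, 0, 0], 0.05], [[1.3, 3.7, 0], [0, 0, 0], 0.05], [[1.2, 3.2, 0], [0, 0, 0], 0.05], [[0.7, 2, 0], [0, 0, 0], 0.05], [[0, 0, 0], [0, 0, 0], 0.05], [[0, 0, 0], [0, 0, 0], 0.05]])

```text
t: 21.05
eef_pos: [499.7, -81.4, 94.4]
tcp_rot: [-3.141, 0.0, -3.056]
ft_force: [0.7, -0.5, 0.3]
opening: 0.184
grip_force: 30.0
```

Call:
move_arm(commands=[[[0, 0, -3], [0, 0, 0], 0.05], [[0, 0, -3], [0, 0, 0], 0.05], [[0, 0, -0.5], [0, 0, 0], 0.05], [[0, 0, 0], [0, 0, 0], 0.05]])

```text
t: 21.45
eef_pos: [499.3, -82.2, 28.9]
tcp_rot: [3.141, -0.002, -3.058]
ft_force: [-0.2, -0.2, -0.8]
opening: 0.183
grip_force: 30.0
```

Call:
move_arm(commands=[[[0, 0, -1], [0, 0, 0], 0.05], [[0, 0, -0.5], [0, 0, 0], 0.05], [[0, 0, -0.3], [0, 0, 0], 0.05], [[0, 0, 0], [0, 0, 0], 0.05], [[0, 0, 0], [0, 0, 0], 0.05]])

```text
t: 21.95
eef_pos: [499.9, -81.4, 11.4]
tcp_rot: [-3.142, 0.0, -3.057]
ft_force: [-0.4, -0.4, -1.2]
opening: 0.182
grip_force: 30.0
```

Call:
move_arm(commands=[[[0, 0, -0.1], [0, 0, 0], 0.05], [[0, 0, 0], [0, 0, 0], 0.3], [[0, 0, 0], [0, 0, 0], 0.3], [[0, 0, 1], [0, 0, 0], 0.3], [[0, 0, 4], [0, 0, 0], 0.3], [[0, 0, 4], [0, 0, 0], 0.4], [[0, 0, 4], [0, 0, 0], 0.4], [[0, 0, 4], [0, 0, 0], 0.4], [[0, 0, 4], [0, 0, 0], 0.4], [[0, 0, 2], [0, 0, 0], 0.5]])

```text
t: 22.95
eef_pos: [500.1, -81.5, 244.4]
tcp_rot: [-3.14, 0.004, -3.057]
ft_force: [0.0, -0.3, -0.5]
opening: 0.439
grip_force: 0.0
```

Call:
move_arm(commands=[[[0, -2, 0], [0, 0, -8.5], 0.5], [[0, -2, 0], [0, 0, -8.5], 0.5], [[0, -2, 0], [0, 0, -8.5], 0.5], [[0, -2, 0], [0, 0, -8.5], 0.5], [[0, -2, 0], [0, 0, -8.5], 0.5], [[0, -2, 0], [0, 0, -8.5], 0.5], [[0, -2, 0], [0, 0, -8.5], 0.5], [[0, -2, 0], [0, 0, -8.5], 0.5], [[0, -2, 0], [0, 0, -8.5], 0.5], [[0, -2, 0], [0, 0, -8.5], 0.5]])

```text
t: 23.95
eef_pos: [499.4, -282.1, 241.0]
tcp_rot: [3.141, 0.0, 1.737]
ft_force: [0.1, -0.5, 0.8]
opening: 0.497
grip_force: 0.0
```

```bash
python3 -c "
from vis import *
say();items((120,235,360,350))
i=look('top');cv2.imwrite('pics/t5.png',cv2.resize(i[190:350,135:305],None,fx=3,fy=3))"
```

```text
t 23.9 pos [ 499.4 -282.1  241. ] rpy [180.    0.   99.5] close dir 9.5 j6 -0.80 F [ 0.1 -0.5  0.8] open 0.50 grip 0.0
red 10 [533.5 -33.9] 22.5 9.8 1.8 (218, 271, 5, 10)
blue 27 [498.4  56.2] 127.1 95.4 5.7 (160, 262, 41, 54)
blue 59 [496.2  46.3] 123.6 92.7 5.7 (160, 262, 41, 54)
```

View pics/t5.png

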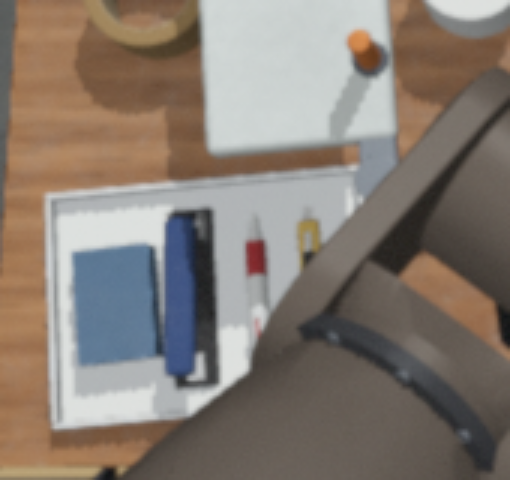

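All four lie in the tray side by side, and the pin is where predicted (crop px (361,43)). On to the pin.

Call:
move_arm(commands=[[[1.5, 1.2, 0], [0, 0, -8.5], 0.5], [[1.5, 1.2, 0], [0, 0, -8.5], 0.5], [[1.5, 1.2, 0], [0, 0, -8.5], 0.5], [[1.5, 1.2, 0], [0, 0, -8.5], 0.5], [[1.5, 1.2, 0], [0, 0, -8.5], 0.5], [[1.5, 1.2, 0], [0, 0, -8.5], 0.5], [[1.5, 1.2, 0], [0, 0, -8.5], 0.5], [[1.5, 1.2, 0], [0, 0, -8.5], 0.5], [[1.5, 1.2, 0], [0, 0, -8.5], 0.5], [[1.5, 1.2, 0], [0, 0, -8.5], 0.5]])

```text
t: 25.05
eef_pos: [649.9, -159.9, 240.8]
tcp_rot: [-3.142, 0.0, 0.257]
ft_force: [-0.6, -0.2, 0.1]
opening: 0.5
grip_force: 0.0
```

Call:
move_arm(commands=[[[1.5, 1.4, 0], [0, 0, -8.5], 0.5], [[0, 0, 0], [0, 0, 0], 0.5], [[0, 0, 0], [0, 0, 0], 0.5]])

```text
t: 25.35
eef_pos: [664.3, -146.6, 240.4]
tcp_rot: [3.142, 0.0, 0.117]
ft_force: [-0.2, 0.1, 0.2]
opening: 0.503
grip_force: 0.0
```

```bash
python3 -c "
from vis import *
say()"
```

```text
t 25.4 pos [ 664.3 -146.6  240.4] rpy [180.    0.    6.7] close dir 96.7 j6 1.14 F [-0.2  0.1  0.2] open 0.50 grip 0.0
```

Call:
move_arm(commands=[[[0, -0.1, -2], [0, 0, -2], 0.5], [[0, 0, -2.5], [0, 0, 0], 0.5], [[0, 0, -2], [0, 0, 0], 0.5], [[0, 0, -0.7], [0, 0, 0], 0.5], [[0, 0, 0], [0, 0, 0], 0.5], [[0, 0, 0], [0, 0, 0], 0.1], [[0, 0, 0], [0, 0, 0], 0.1], [[0, 0, 0], [0, 0, 0], 0.1], [[0, 0, 0], [0, 0, 0], 0.1], [[0, 0, 0], [0, 0, 0], 0.1]])

```text
t: 26.35
eef_pos: [664.6, -145.5, 168.8]
tcp_rot: [-3.137, -0.0, 0.076]
ft_force: [-2.3, 16.4, 5.4]
opening: 0.182
grip_force: 30.0
```

Run:
```python
from vis import *
say();p=state()["eef_pos"][:2]
h=np.array([574.8,-155.7]);print(np.linalg.norm(p-h),np.degrees(np.arctan2(*(p-h)[::-1])))
a0=np.radians(4.8)
prev=h+90*np.array([np.cos(a0),np.sin(a0)])
for k in range(1,16):
    a=a0+np.radians(6*k);q=h+90*np.array([np.cos(a),np.sin(a)]);print(np.round((q-prev)/10,2));prev=q
```

```text
t 26.4 pos [ 664.6 -145.5  168.8] rpy [-179.8   -0.     4.4] close dir 94.4 j6 1.18 F [-2.3 16.4  5.4] open 0.18 grip 30.0
90.40386982931555 6.483388944440445
[-0.13  0.93]
[-0.22  0.91]
[-0.32  0.89]
[-0.41  0.85]
[-0.5  0.8]
[-0.58  0.74]
[-0.65  0.68]
[-0.72  0.61]
[-0.78  0.53]
[-0.83  0.45]
[-0.87  0.36]
[-0.9   0.26]
[-0.93  0.17]
[-0.94  0.07]
[-0.94 -0.03]
```

Call:
move_arm(commands=[[[-0.1, 1.1, 0], [0, 0, 6], 0.1], [[-0.2, 0.9, 0], [0, 0, 6], 0.1], [[-0.3, 0.9, 0], [0, 0, 6], 0.1], [[-0.4, 0.85, 0], [0, 0, 6], 0.1], [[-0.5, 0.8, 0], [0, 0, 6], 0.1]])

```text
t: 26.85
eef_pos: [649.5, -103.2, 168.8]
tcp_rot: [3.141, 0.0, 0.604]
ft_force: [-2.7, -5.2, 3.0]
opening: 0.183
grip_force: 30.0
```

```bash
cat > hinge.py <<'E'
from vis import *
say();p=state()["eef_pos"][:2];h=np.array([574.8,-154]);print("r, angle-4.8:",np.linalg.norm(p-h),np.degrees(np.arctan2(*(p-h)[::-1]))-4.8)
E
python3 hinge.py
```

```text
t 26.9 pos [ 649.5 -103.2  168.8] rpy [179.9   0.   34.6] close dir 124.6 j6 0.71 F [-2.7 -5.2  3. ] open 0.18 grip 30.0
r, angle-4.8: 90.34978512151773 29.433725631384622
```

Call:
move_arm(commands=[[[-0.58, 0.74, 0], [0, 0, 6], 0.1], [[-0.65, 0.68, 0], [0, 0, 6], 0.1], [[-0.72, 0.61, 0], [0, 0, 6], 0.1], [[-0.78, 0.53, 0], [0, 0, 6], 0.1], [[-0.83, 0.45, 0], [0, 0, 6], 0.1]])

```text
t: 27.35
eef_pos: [613.9, -73.1, 168.8]
tcp_rot: [3.141, 0.001, 1.128]
ft_force: [-3.1, -5.1, 3.2]
opening: 0.185
grip_force: 30.0
```

Call:
move_arm(commands=[[[-0.87, 0.36, 0], [0, 0, 6], 0.1], [[-0.9, 0.26, 0], [0, 0, 6], 0.1], [[-0.93, 0.17, 0], [0, 0, 6], 0.1], [[-0.94, 0.07, 0], [0, 0, 6], 0.1], [[-0.94, -0.03, 0], [0, 0, 6], 0.1], [[0, 0, 0], [0, 0, 0], 0.1]])

```text
t: 27.95
eef_pos: [569.3, -65.3, 168.9]
tcp_rot: [3.137, 0.002, 1.651]
ft_force: [4.6, -3.4, -1.5]
opening: 0.185
grip_force: 30.0
```

```bash
python3 hinge.py
```

```text
t 27.9 pos [569.3 -65.3 168.9] rpy [1.798e+02 1.000e-01 9.460e+01] close dir 4.6 j6 -0.31 F [ 4.6 -3.4 -1.5] open 0.18 grip 30.0
r, angle-4.8: 88.85667925026881 88.74735645316674
```

Call:
move_arm(commands=[[[-0.2, 0, 0], [0, 0, 0], 0.1], [[-0.2, 0, 0], [0, 0, 0], 0.1], [[0, 0, 0], [0, 0, 0], 0.1]])

```text
t: 28.25
eef_pos: [569.3, -65.3, 169.0]
tcp_rot: [3.13, 0.003, 1.647]
ft_force: [26.5, -1.5, -12.8]
opening: 0.185
grip_force: 30.0
```

The lamp is against its stop (26 N and no motion). Back off, release, then go to the knob.

Call:
move_arm(commands=[[[0.4, 0, 0], [0, 0, 0], 0.1], [[0, 0, 0], [0, 0, 0], 0.5], [[0, 0, 0], [0, 0, 0], 0.5], [[0, 0, 2], [0, 0, 0], 0.5], [[0, 0, 3], [0, 0, 0], 0.5], [[0, 0, 2], [0, 0, 0], 0.5], [[0.2, -3.6, 0], [0, 0, 8.5], 0.6], [[0.2, -3.6, 0], [0, 0, 8.5], 0.6], [[0.2, -3.6, 0], [0, 0, 8.5], 0.6], [[0.2, -3.6, 0], [0, 0, 8.5], 0.6]])

```text
t: 29.25
eef_pos: [576.0, -209.6, 238.3]
tcp_rot: [3.141, -0.0, 2.247]
ft_force: [-0.9, -0.9, -0.4]
opening: 0.6
grip_force: 0.0
```

Call:
move_arm(commands=[[[0.2, -3.8, 0], [0, 0, 8.5], 0.6], [[0.2, -3.8, 0], [0, 0, 8.5], 0.6], [[0.2, -3.8, 0], [0, 0, 8.5], 0.6], [[0.2, -3.8, 0], [0, 0, 8.5], 0.6], [[0.2, -3.8, 0], [0, 0, 8.5], 0.6], [[0, 0, -1], [-1.1, -8.2, 0], 0.6], [[0, 0, -1], [-1.1, -8.2, 0], 0.6], [[0, 0, -1], [-1.1, -8.2, 0], 0.6], [[0, 0, 0], [0, 0, 0], 0.6], [[0, 0, 0], [0, 0, 0], 0.6]])

```text
t: 30.25
eef_pos: [585.9, -398.7, 208.6]
tcp_rot: [3.129, 0.431, 2.979]
ft_force: [0.2, -0.2, 1.5]
opening: 0.597
grip_force: 0.0
```

```bash
cat > knob.py <<'E'
from vis import *
import sys
from scipy.spatial.transform import Rotation as Ro
say();s=state();Rm=Ro.from_euler("xyz",s["tcp_rot"])
K=np.array([612.7,-402.5,86.]);y=np.radians(-7.5)
a=Ro.from_euler("z",y).apply([-0.4226,0,0.9063]);yb=np.array([-np.sin(y),np.cos(y),0])
M=np.c_[np.cross(yb,-a),yb,-a]
M=min((M,M@np.diag([-1,-1,1])),key=lambda m:(Ro.from_matrix(m)*Rm.inv()).magnitude())
print("turn deg",np.degrees((Ro.from_matrix(M)*Rm.inv()).as_rotvec()).round(2),"axis",a.round(3))
d=s["eef_pos"]-K;print("along axis",(d@a).round(1),"off across y",(d@yb).round(1),"off third",(d@M[:,0]).round(1),"x-axis",M[:,0].round(3))
for o in (60,-16):print("to",o,((K+o*a-s["eef_pos"])/10).round(2))
E
python3 knob.py; python3 -c "
from vis import *
i=look('side');cv2.imwrite('pics/s6.png',cv2.resize(i[130:370,180:420],None,fx=2.4,fy=2.4))"
```

```text
t 30.2 pos [ 585.9 -398.7  208.6] rpy [179.3  24.7 170.7] close dir 80.7 j6 -2.47 F [ 0.2 -0.2  1.5] open 0.60 grip 0.0
turn deg [-0.7  -0.23  1.53] axis [-0.419  0.055  0.906]
along axis 122.5 off across y 0.3 off third -27.3 x-axis [-0.899  0.118 -0.423]
to 60 [ 0.16 -0.05 -6.82]
to -16 [  3.35  -0.47 -13.71]
```

View pics/s6.png

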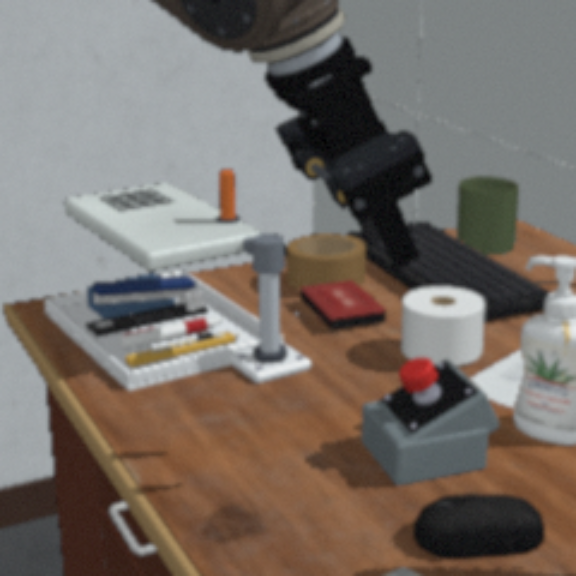

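The lamp is seated over the tray with the pin at crop px (227,195). The gripper is tilted along the knob axis. Approach the knob.

Call:
move_arm(commands=[[[0, 0, -3], [-0.7, -0.2, 1.5], 0.6], [[0.1, 0, -3], [0, 0, 0], 0.6], [[0.1, 0, -0.8], [0, 0, 0], 0.6], [[0.6, -0.1, -1.3], [0, 0, 0], 0.6], [[0, 0, 0], [0, 0, 0], 0.6], [[0, 0, 0], [0, 0, 0], 0.6]])

```text
t: 30.9
eef_pos: [595.1, -399.7, 128.0]
tcp_rot: [-3.14, 0.439, 3.012]
ft_force: [-0.5, 0.4, -0.3]
opening: 0.602
grip_force: 0.0
```

```bash
python3 knob.py;  python3 -c "
from vis import *
i=look('side');cv2.imwrite('pics/s7.png',cv2.resize(i[180:350,290:450],None,fx=3.4,fy=3.4))"
```

```text
t 30.9 pos [ 595.1 -399.7  128. ] rpy [-179.9   25.2  172.6] close dir 82.6 j6 -2.63 F [-0.5  0.4 -0.3] open 0.60 grip 0.0
turn deg [ 0.08  0.14 -0.04] axis [-0.419  0.055  0.906]
along axis 45.6 off across y 0.5 off third -1.6 x-axis [-0.899  0.118 -0.423]
to 60 [-0.75  0.05  1.24]
to -16 [ 2.43 -0.37 -5.65]
```

View pics/s7.png

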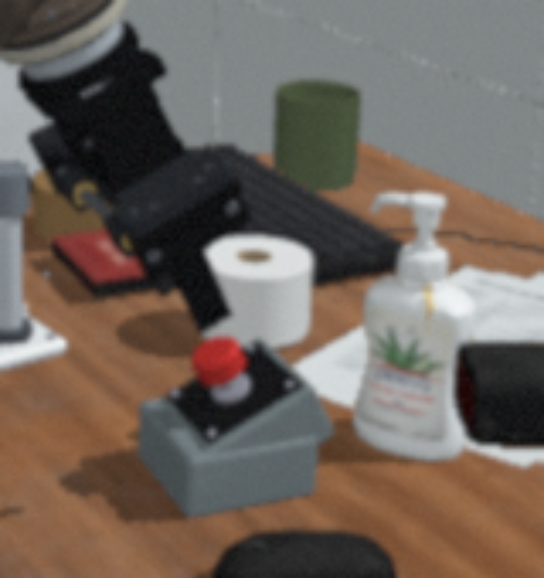

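j6 is close to its limit, so I flip the grasp half a turn about the knob axis before going on.

Call:
move_arm(commands=[[[0, 0, 0.5], [3.56, -0.47, -7.7], 0.6], [[0, 0, 0.5], [3.56, -0.47, -7.7], 0.6], [[0, 0, 0], [3.56, -0.47, -7.7], 0.6], [[0, 0, 0], [3.56, -0.47, -7.7], 0.6], [[0, 0, 0], [3.56, -0.47, -7.7], 0.6], [[0, 0, 0], [3.56, -0.47, -7.7], 0.6], [[0, 0, 0], [3.56, -0.47, -7.7], 0.6], [[0, 0, 0], [3.56, -0.47, -7.7], 0.6], [[0, 0, 0], [3.56, -0.47, -7.7], 0.6], [[0, 0, 0], [3.56, -0.47, -7.7], 0.6]])

```text
t: 31.95
eef_pos: [594.6, -399.8, 138.6]
tcp_rot: [2.706, 0.038, 1.513]
ft_force: [0.4, -0.6, 0.3]
opening: 0.601
grip_force: 0.0
```

Call:
move_arm(commands=[[[0, 0, 0], [3.56, -0.47, -7.7], 0.6], [[0, 0, 0], [3.56, -0.47, -7.7], 0.6], [[0, 0, 0], [3.56, -0.47, -7.7], 0.6], [[0, 0, 0], [3.56, -0.47, -7.7], 0.6], [[0, 0, 0], [3.56, -0.47, -7.7], 0.6], [[0, 0, 0], [3.56, -0.47, -7.7], 0.6], [[0, 0, 0], [3.56, -0.47, -7.7], 0.6], [[0, 0, 0], [3.56, -0.47, -7.7], 0.6], [[0, 0, 0], [3.56, -0.47, -7.7], 0.6], [[0, 0, 0], [3.56, -0.47, -7.7], 0.6]])

```text
t: 32.95
eef_pos: [594.6, -399.9, 138.6]
tcp_rot: [3.062, -0.429, 0.057]
ft_force: [0.0, 0.2, -0.8]
opening: 0.6
grip_force: 0.0
```

Call:
move_arm(commands=[[[0, 0, 0], [3.56, -0.47, -7.7], 0.6], [[0, 0, 0], [0, 0, 0], 0.6], [[0, 0, 0], [0, 0, 0], 0.6]])

```text
t: 33.25
eef_pos: [594.5, -399.7, 138.0]
tcp_rot: [3.126, -0.435, -0.095]
ft_force: [-0.3, 0.3, 0.1]
opening: 0.607
grip_force: 0.0
```

```bash
python3 knob.py
```

```text
t 33.2 pos [ 594.5 -399.7  138. ] rpy [179.1 -24.9  -5.4] close dir 84.6 j6 0.51 F [-0.3  0.3  0.1] open 0.61 grip 0.0
turn deg [ 0.8  -0.16 -1.68] axis [-0.419  0.055  0.906]
along axis 54.9 off across y 0.4 off third 5.3 x-axis [ 0.899 -0.118  0.423]
to 60 [-0.69  0.05  0.23]
to -16 [ 2.49 -0.37 -6.65]
```

Call:
move_arm(commands=[[[-0.48, 0.06, -0.22], [0.8, -0.2, -1.7], 0.6], [[0.84, -0.11, -1.81], [0, 0, 0], 0.6], [[0.84, -0.11, -1.81], [0, 0, 0], 0.6], [[0.63, -0.08, -1.36], [0, 0, 0], 0.6], [[0.42, -0.05, -0.91], [0, 0, 0], 0.6], [[0.2, -0.03, -0.45], [0, 0, 0], 0.6], [[0, 0, 0], [0, 0, 0], 0.6]])

```text
t: 33.95
eef_pos: [618.8, -402.6, 71.1]
tcp_rot: [-3.138, -0.436, -0.136]
ft_force: [0.2, -0.6, 0.6]
opening: 0.598
grip_force: 0.0
```

```bash
python3 knob.py
```

```text
t 34.0 pos [ 618.8 -402.6   71.1] rpy [-179.8  -25.    -7.8] close dir 82.2 j6 0.47 F [ 0.2 -0.6  0.6] open 0.60 grip 0.0
turn deg [-0.18 -0.02  0.24] axis [-0.419  0.055  0.906]
along axis -16.1 off across y 0.7 off third -0.8 x-axis [ 0.899 -0.118  0.423]
to 60 [-3.13  0.34  6.93]
to -16 [ 0.06 -0.08  0.04]
```

Close, then pull 22 mm along the axis.

Call:
move_arm(commands=[[[0, 0, 0], [0, 0, 0], 0.2], [[0, 0, 0], [0, 0, 0], 0.2], [[0, 0, 0], [0, 0, 0], 0.2], [[0, 0, 0], [0, 0, 0], 0.2]])

```text
t: 34.35
eef_pos: [618.9, -402.3, 72.1]
tcp_rot: [-3.138, -0.436, -0.137]
ft_force: [-1.0, 2.1, 3.1]
opening: 0.342
grip_force: 30.0
```

```bash
python3 knob.py
```

```text
t 34.4 pos [ 618.9 -402.3   72.1] rpy [-179.8  -25.    -7.8] close dir 82.2 j6 0.47 F [-1.   2.1  3.1] open 0.34 grip 30.0
turn deg [-0.19  0.02  0.23] axis [-0.419  0.055  0.906]
along axis -15.2 off across y 1.0 off third -0.3 x-axis [ 0.899 -0.118  0.423]
to 60 [-3.13  0.31  6.83]
to -16 [ 0.05 -0.11 -0.06]
```

Call:
move_arm(commands=[[[-0.21, 0.03, 0.45], [0, 0, 0], 0.2], [[-0.21, 0.03, 0.45], [0, 0, 0], 0.2], [[-0.21, 0.03, 0.45], [0, 0, 0], 0.2], [[-0.21, 0.03, 0.45], [0, 0, 0], 0.2], [[0, 0, 0], [0, 0, 0], 0.2]])

```text
t: 34.85
eef_pos: [610.5, -401.2, 90.3]
tcp_rot: [-3.138, -0.436, -0.136]
ft_force: [0.8, 5.0, 4.7]
opening: 0.345
grip_force: 30.0
```

```bash
python3 knob.py
```

```text
t 34.9 pos [ 610.5 -401.2   90.3] rpy [-179.8  -25.    -7.8] close dir 82.2 j6 0.49 F [0.8 5.  4.7] open 0.34 grip 30.0
turn deg [-0.17  0.03  0.24] axis [-0.419  0.055  0.906]
along axis 4.9 off across y 1.0 off third -0.4 x-axis [ 0.899 -0.118  0.423]
to 60 [-2.29  0.2   5.01]
to -16 [ 0.9  -0.22 -1.88]
```

Call:
move_arm(commands=[[[-0.08, 0.01, 0.18], [0, 0, 0], 0.2], [[0, 0, 0], [0, 0, 0], 0.2], [[0.08, -0.01, -0.18], [0, 0, 0], 0.2], [[0, 0, 0], [0, 0, 0], 0.6], [[0, 0, 0], [0, 0, 0], 0.6], [[0, 0, 0], [0, 0, 0], 0.6]])

```text
t: 35.45
eef_pos: [610.1, -401.9, 89.7]
tcp_rot: [-3.139, -0.436, -0.137]
ft_force: [-0.2, 0.6, 0.1]
opening: 0.541
grip_force: 0.0
```

```bash
python3 knob.py;  python3 -c "
from vis import *
i=look('side');cv2.imwrite('pics/s8.png',cv2.resize(i[180:360,220:460],None,fx=3,fy=3))"
```

```text
t 35.5 pos [ 610.1 -401.9   89.7] rpy [-179.9  -25.    -7.8] close dir 82.2 j6 0.49 F [-0.2  0.6  0.1] open 0.54 grip 0.0
turn deg [-0.13  0.01  0.28] axis [-0.419  0.055  0.906]
along axis 4.5 off across y 0.2 off third -0.8 x-axis [ 0.899 -0.118  0.423]
to 60 [-2.26  0.28  5.07]
to -16 [ 0.93 -0.14 -1.82]
```

View pics/s8.png

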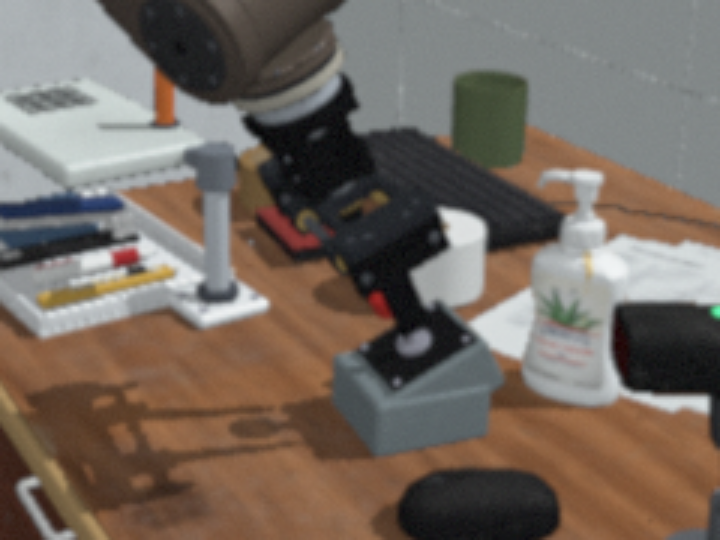

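The knob's stem is exposed at (412,342) with the red head still between the open fingers. I back off to verify while the lamp shines.

Call:
move_arm(commands=[[[-0.42, 0.05, 0.91], [0, 0, 0], 0.6], [[-0.84, 0.11, 1.81], [0, 0, 0], 0.6], [[-0.84, 0.11, 1.81], [0, 0, 0], 0.6], [[-0.42, 0.05, 0.91], [0, 0, 0], 0.6], [[0, 0, 0], [0, 0, 0], 0.6], [[0, 0, 0], [0, 0, 0], 0.6], [[0, 0, 0], [0, 0, 0], 0.6], [[0, 0, 0], [0, 0, 0], 0.6], [[0, 0, 0], [0, 0, 0], 0.6], [[0, 0, 0], [0, 0, 0], 0.6]])

```text
t: 36.5
eef_pos: [585.3, -398.3, 143.5]
tcp_rot: [-3.138, -0.436, -0.137]
ft_force: [0.5, 0.7, -0.7]
opening: 0.6
grip_force: 0.0
```

Run:
```python
from vis import *
i=look("side");c=max(blobs(i,"red",(335,240,380,300)),key=cv2.contourArea);x,y,w,h=cv2.boundingRect(c);print("knob px",x+w/2,y+h/2)
for o in(0,20):print(o,proj("side",np.array([612.7,-402.5,86])+o*np.array([-.419,.055,.906])))
b=cv2.imread("pics/s6.png")  # lamp off, seated
print("off tray mean",b[300:370,60:230].mean((0,1)),"now",i[255:284,205:276].mean((0,1)))
```

```text
knob px 350.0 279.5
0 [354.00903399 286.52636463]
20 [350.67522188 279.54044113]
off tray mean [117.77369748 122.36268908 126.19722689] now [120.89509471 125.61486158 129.48470131]
```

Call:
move_arm(commands=[[[0, 0, 0], [0, 0, 0], 0.6], [[0, 0, 0], [0, 0, 0], 0.6], [[0, 0, 0], [0, 0, 0], 0.6], [[0, 0, 0], [0, 0, 0], 0.6], [[0, 0, 0], [0, 0, 0], 0.6], [[0, 0, 0], [0, 0, 0], 0.6], [[0, 0, 0], [0, 0, 0], 0.6], [[0, 0, 0], [0, 0, 0], 0.6], [[0, 0, 0], [0, 0, 0], 0.6], [[0, 0, 0], [0, 0, 0], 0.6]])

```text
t: 37.55
eef_pos: [585.2, -398.3, 143.9]
tcp_rot: [-3.139, -0.436, -0.137]
ft_force: [-0.4, -0.2, -0.2]
opening: 0.598
grip_force: 0.0
```

Call:
move_arm(commands=[[[0, 0, 0], [0, 0, 0], 0.6], [[0, 0, 0], [0, 0, 0], 0.6], [[0, 0, 0], [0, 0, 0], 0.6], [[0, 0, 0], [0, 0, 0], 0.6], [[0, 0, 0], [0, 0, 0], 0.6], [[0, 0, 0], [0, 0, 0], 0.6], [[0, 0, 0], [0, 0, 0], 0.6], [[0, 0, 0], [0, 0, 0], 0.6], [[0, 0, 0], [0, 0, 0], 0.6], [[0, 0, 0], [0, 0, 0], 0.6]])

```text
t: 38.55
eef_pos: [585.2, -398.3, 144.0]
tcp_rot: [-3.139, -0.436, -0.137]
ft_force: [-0.5, -0.1, 0.6]
opening: 0.605
grip_force: 0.0
```

Call:
move_arm(commands=[[[0, 0, 0], [0, 0, 0], 0.6], [[0, 0, 0], [0, 0, 0], 0.6], [[0, 0, 0], [0, 0, 0], 0.6], [[0, 0, 0], [0, 0, 0], 0.6], [[0, 0, 0], [0, 0, 0], 0.6], [[0, 0, 0], [0, 0, 0], 0.6], [[0, 0, 0], [0, 0, 0], 0.6], [[0, 0, 0], [0, 0, 0], 0.6], [[0, 0, 0], [0, 0, 0], 0.6], [[0, 0, 0], [0, 0, 0], 0.6]])

```text
t: 39.55
eef_pos: [585.2, -398.3, 144.0]
tcp_rot: [-3.139, -0.436, -0.137]
ft_force: [-1.0, 0.6, 0.5]
opening: 0.598
grip_force: 0.0
```

Call:
move_arm(commands=[[[0, 0, 0], [0, 0, 0], 0.6], [[0, 0, 0], [0, 0, 0], 0.6], [[0, 0, 0], [0, 0, 0], 0.6], [[0, 0, 0], [0, 0, 0], 0.6], [[0, 0, 0], [0, 0, 0], 0.6], [[0, 0, 0], [0, 0, 0], 0.6], [[0, 0, 0], [0, 0, 0], 0.6], [[0, 0, 0], [0, 0, 0], 0.6], [[0, 0, 0], [0, 0, 0], 0.6], [[0, 0, 0], [0, 0, 0], 0.6]])

```text
t: 40.55
eef_pos: [585.2, -398.4, 143.9]
tcp_rot: [-3.139, -0.436, -0.137]
ft_force: [-0.2, 0.0, 0.7]
opening: 0.6
grip_force: 0.0
```

The knob is out 20 mm and the lamp has shone for over 5 s. Push it home with shut fingers.

Call:
move_arm(commands=[[[0, 0, 0], [0, 0, 0], 0], [[0, 0, 0], [0, 0, 0], 0], [[0, 0, 0], [0, 0, 0], 0], [[0, 0, 0], [0, 0, 0], 0], [[0.63, -0.08, -1.36], [0, 0, 0], 0], [[0.63, -0.08, -1.36], [0, 0, 0], 0], [[0.42, -0.05, -0.91], [0, 0, 0], 0], [[0.29, -0.04, -0.63], [0, 0, 0], 0], [[0.29, -0.04, -0.63], [0, 0, 0], 0], [[0, 0, 0], [0, 0, 0], 0]])

```text
t: 41.55
eef_pos: [607.8, -401.0, 94.8]
tcp_rot: [-3.138, -0.436, -0.136]
ft_force: [-0.8, 0.9, 0.1]
opening: 0.007
grip_force: 0.0
```

```bash
python3 knob.py
```

```text
t 41.5 pos [ 607.8 -401.    94.8] rpy [-179.8  -25.    -7.8] close dir 82.2 j6 0.49 F [-0.8  0.9  0.1] open 0.01 grip 0.0
turn deg [-0.19 -0.02  0.22] axis [-0.419  0.055  0.906]
along axis 10.1 off across y 0.9 off third -0.9 x-axis [ 0.899 -0.118  0.423]
to 60 [-2.02  0.18  4.55]
to -16 [ 1.16 -0.24 -2.33]
```

Call:
move_arm(commands=[[[0.08, -0.01, -0.18], [0, 0, 0], 0], [[0.08, -0.01, -0.18], [0, 0, 0], 0], [[0, 0, 0], [0, 0, 0], 0]])

```text
t: 41.85
eef_pos: [608.3, -401.2, 94.5]
tcp_rot: [-3.139, -0.437, -0.136]
ft_force: [-28.9, 9.3, 35.0]
opening: 0.004
grip_force: 22.3
```

```bash
python3 knob.py
```

```text
t 41.9 pos [ 608.3 -401.2   94.5] rpy [-179.8  -25.    -7.8] close dir 82.2 j6 0.49 F [-28.9   9.3  35. ] open 0.00 grip 22.3
turn deg [-0.14  0.06  0.2 ] axis [-0.419  0.055  0.906]
along axis 9.7 off across y 0.7 off third -0.5 x-axis [ 0.899 -0.118  0.423]
to 60 [-2.07  0.2   4.58]
to -16 [ 1.11 -0.22 -2.3 ]
```

The knob is home against its stop. Retreat, straighten and return to the pin.

Call:
move_arm(commands=[[[-0.42, 0.05, 0.91], [0, 0, 0], 0], [[-0.84, 0.11, 1.81], [0, 0, 0], 0], [[-0.84, 0.11, 1.81], [0, 0, 0], 0], [[-0.42, 0.05, 0.91], [0, 0, 0], 0.4], [[0, 0, 3], [1.1, 8.2, 0], 0.5], [[0, 0, 3], [1.1, 8.2, 0], 0.5], [[0, 0, 3], [1.1, 8.2, 0], 0.5], [[0, 0, 0], [0, 0, 0], 0.5]])

```text
t: 42.65
eef_pos: [588.3, -397.0, 232.3]
tcp_rot: [-3.135, -0.039, -0.13]
ft_force: [-0.5, 0.6, -0.5]
opening: 0.37
grip_force: 0.0
```

Run:
```python
from vis import *
say();i=look("side");c=max(blobs(i,"red",(335,240,380,300)),key=cv2.contourArea);x,y,w,h=cv2.boundingRect(c);print("knob px",x+w/2,y+h/2,"home is 354.5,286.5")
R["orange"]=((5,120,80),(20,255,255))
for n,roi in(("side",(255,190,300,232)),):
    for q in blobs(i,"orange",roi):print(n,cv2.boundingRect(q))
print(proj("side",[569.3,-65.3,187]))
```

```text
t 42.6 pos [ 588.3 -397.   232.3] rpy [-179.6   -2.2   -7.5] close dir 82.5 j6 0.99 F [-0.5  0.6 -0.5] open 0.37 grip 0.0
knob px 354.5 287.0 home is 354.5,286.5
side (272, 201, 6, 21)
[274.40978851 207.88083103]
```

Call:
move_arm(commands=[[[-0.1, 2.8, 0], [0, 0, 8.5], 0.5], [[-0.1, 2.8, 0], [0, 0, 8.5], 0.5], [[-0.1, 2.8, 0], [0, 0, 8.5], 0.5], [[-0.1, 2.8, 0], [0, 0, 8.5], 0.5], [[-0.1, 2.8, 0], [0, 0, 8.5], 0.5], [[-0.1, 2.8, 0], [0, 0, 8.5], 0.5], [[-0.1, 2.8, 0], [0, 0, 8.5], 0.5], [[-0.1, 2.8, 0], [0, 0, 8.5], 0.5], [[-0.1, 2.8, 0], [0, 0, 8.5], 0.5], [[-0.1, 2.8, 0], [0, 0, 8.5], 0.5]])

```text
t: 43.7
eef_pos: [575.0, -115.6, 226.9]
tcp_rot: [-3.132, -0.04, 1.357]
ft_force: [-0.1, 0.5, 1.2]
opening: 0.498
grip_force: 0.0
```

Call:
move_arm(commands=[[[-0.1, 2.8, 0], [0, 0, 8.5], 0.5], [[-0.1, 2.5, 0], [0, 0, 8.5], 0.5], [[0, 0, 0], [0, 0, 0], 0.5], [[0, 0, 0], [0, 0, 0], 0.5]])

```text
t: 44.1
eef_pos: [573.4, -63.7, 227.4]
tcp_rot: [-3.132, -0.039, 1.647]
ft_force: [-1.0, -0.1, 0.5]
opening: 0.498
grip_force: 0.0
```

```bash
python3 hinge.py
```

```text
t 44.1 pos [573.4 -63.7 227.4] rpy [-179.5   -2.2   94.3] close dir 4.3 j6 -0.34 F [-1.  -0.1  0.5] open 0.50 grip 0.0
r, angle-4.8: 90.35802853270438 86.11873505996907
```

Call:
move_arm(commands=[[[-0.4, -0.15, 0], [-2.2, -0.6, 0], 0.5], [[0, 0, -2], [0, 0, 0], 0.5], [[0, 0, -2], [0, 0, 0], 0.5], [[0, 0, -1.3], [0, 0, 0], 0.5], [[0, 0, -0.5], [0, 0, 0], 0.5], [[0, 0, 0], [0, 0, 0], 0.1], [[0, 0, 0], [0, 0, 0], 0.1], [[0, 0, 0], [0, 0, 0], 0.1], [[0, 0, 0], [0, 0, 0], 0.1], [[0, 0, 0], [0, 0, 0], 0.1]])

```text
t: 45.1
eef_pos: [569.6, -65.4, 170.9]
tcp_rot: [-3.14, 0.001, 1.648]
ft_force: [-3.5, -0.3, 2.8]
opening: 0.183
grip_force: 30.0
```

```bash
python3 hinge.py
```

```text
t 45.1 pos [569.6 -65.4 170.9] rpy [-179.9    0.    94.4] close dir 4.4 j6 -0.31 F [-3.5 -0.3  2.8] open 0.18 grip 30.0
r, angle-4.8: 88.79894707338764 88.5608141639005
```

Reverse swing.

Call:
move_arm(commands=[[[0.94, 0.03, 0], [0, 0, -6], 0.1], [[0.94, -0.07, 0], [0, 0, -6], 0.1], [[0.93, -0.17, 0], [0, 0, -6], 0.1], [[0.9, -0.26, 0], [0, 0, -6], 0.1], [[0.87, -0.36, 0], [0, 0, -6], 0.1], [[0.83, -0.45, 0], [0, 0, -6], 0.1], [[0.78, -0.53, 0], [0, 0, -6], 0.1]])

```text
t: 45.8
eef_pos: [631.3, -83.8, 170.9]
tcp_rot: [-3.139, 0.002, 0.911]
ft_force: [-7.7, -3.9, 5.9]
opening: 0.181
grip_force: 30.0
```

```bash
python3 hinge.py
```

```text
t 45.8 pos [631.3 -83.8 170.9] rpy [-1.799e+02  1.000e-01  5.220e+01] close dir 142.2 j6 0.42 F [-7.7 -3.9  5.9] open 0.18 grip 30.0
r, angle-4.8: 90.11737126993401 46.39313643491649
```

Call:
move_arm(commands=[[[0.72, -0.61, 0], [0, 0, -6], 0.1], [[0.65, -0.68, 0], [0, 0, -6], 0.1], [[0.58, -0.74, 0], [0, 0, -6], 0.1], [[0.5, -0.8, 0], [0, 0, -6], 0.1], [[0.41, -0.85, 0], [0, 0, -6], 0.1], [[0.32, -0.89, 0], [0, 0, -6], 0.1], [[0.22, -0.91, 0], [0, 0, -6], 0.1]])

```text
t: 46.5
eef_pos: [664.0, -139.0, 170.9]
tcp_rot: [-3.14, 0.004, 0.178]
ft_force: [-15.8, -2.3, 8.8]
opening: 0.187
grip_force: 30.0
```

```bash
python3 hinge.py
```

```text
t 46.5 pos [ 664.  -139.   170.9] rpy [-179.9    0.3   10.2] close dir 100.2 j6 1.09 F [-15.8  -2.3   8.8] open 0.19 grip 30.0
r, angle-4.8: 90.48689944724885 4.718842587361466
```

Call:
move_arm(commands=[[[-0.05, -0.65, 0], [0, 0, -5], 0.1], [[0, -0.2, 0], [0, 0, 0], 0.1], [[0, 0, 0], [0, 0, 0], 0.1]])

```text
t: 46.8
eef_pos: [664.7, -145.4, 170.9]
tcp_rot: [-3.137, 0.001, 0.095]
ft_force: [-4.1, 6.6, 5.8]
opening: 0.184
grip_force: 30.0
```

```bash
python3 hinge.py
```

```text
t 46.8 pos [ 664.7 -145.4  170.9] rpy [-1.798e+02  1.000e-01  5.400e+00] close dir 95.4 j6 1.16 F [-4.1  6.6  5.8] open 0.18 grip 30.0
r, angle-4.8: 90.28992353347454 0.6409335016963622
```

Back against the parked stop (same -145.5 as at first). Release, lift, move away and look.

Call:
move_arm(commands=[[[0, 0, 0], [0, 0, 0], 0.5], [[0, 0, 0], [0, 0, 0], 0.5], [[0, 0, 0], [0, 0, 0], 0.5], [[0, 0, 2], [0, 0, 0], 0.5], [[0, 0, 4], [0, 0, 0], 0.5], [[0, 0, 4], [0, 0, 0], 0.5], [[0, -4, 0], [0, 0, 0], 0.5], [[0, -4, 0], [0, 0, 0], 0.5], [[-1, -4, 0], [0, 0, 0], 0.5], [[-1, -4, 0], [0, 0, 0], 0.5]])

```text
t: 47.8
eef_pos: [644.8, -308.3, 270.3]
tcp_rot: [-3.14, 0.001, 0.095]
ft_force: [0.2, -0.6, 0.8]
opening: 0.501
grip_force: 0.0
```

Call:
move_arm(commands=[[[-1, -4, 0], [0, 0, 0], 0.5], [[-1, -4, 0], [0, 0, 0], 0.5], [[-1, -4, 0], [0, 0, 0], 0.5], [[-1, -4, 0], [0, 0, 0], 0.5], [[-1, -4, 0], [0, 0, 0], 0.5], [[0, 0, 0], [0, 0, 0], 0.5], [[0, 0, 0], [0, 0, 0], 0.5]])

```text
t: 48.5
eef_pos: [594.6, -507.6, 269.7]
tcp_rot: [-3.139, 0.001, 0.093]
ft_force: [-0.1, -0.0, -0.5]
opening: 0.5
grip_force: 0.0
```

Run:
```python
from vis import *
say();i=look("top");o=cv2.imread("pics/top0.png");R["orange"]=((5,120,80),(20,255,255))
for im in(o,i):
    print([cv2.boundingRect(q) for q in blobs(im,"orange",(240,190,275,225))])
s=look("side");print([cv2.boundingRect(q) for q in blobs(s,"orange",(310,195,335,232))],[cv2.boundingRect(q) for q in blobs(s,"red",(335,270,375,300))])
cv2.imwrite("pics/end.png",cv2.resize(np.hstack([i[130:350,130:400],s[150:370,190:460]]),None,fx=1.48,fy=1.48))
```

```text
t 48.5 pos [ 594.6 -507.6  269.7] rpy [-1.799e+02  1.000e-01  5.300e+00] close dir 95.3 j6 0.69 F [-0.1 -0.  -0.5] open 0.50 grip 0.0
[(251, 201, 10, 12)]
[(251, 201, 10, 12)]
[(318, 203, 6, 22)] [(346, 280, 17, 14)]
```

View pics/end.png

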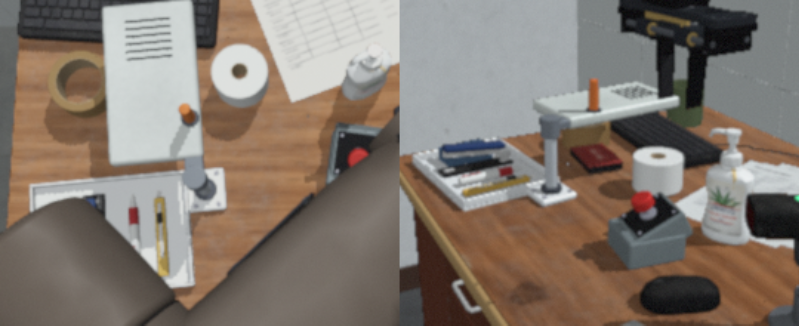

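The picture shows the lamp parked exactly where it was (pin at (188,112)). The knob is home and all four things lie in the tray. I hand it in.

```bash
python3 -c "
from cell import env
print(env.job_done())"
```

```text
the job is handed in; nothing more can be done
None
```

I disinfected the stapler, clip tin, box cutter and marker and handed the job in at about 48.5 s: the lamp shone for over 5 s, the knob is home, the lamp is parked again, and all four things lie side by side in the tray (the hand-in gave no verdict).

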